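Squeeze a tube rack between the shaker's clamp bars and hold it for fastening

ROBOT

A 6-joint arm with a two-finger parallel gripper is mounted at the origin on the work surface. World frame = base frame: x ahead of the robot, y to its left, z up, the work surface at z = 0. Lengths are in mm, angles in degrees, forces in N, time in s.
With the tool pointing down it reaches from about 300 to 850 mm from the base axis. Payload 4.2 kg.
Tool frame: the origin (TCP) lies on the centre line of the jaws, within the pads' length; the fingertips stand 11 mm ahead of it and the grasp point (between the pads) lies 8 mm behind it; z points along the fingers, y is the direction in which the jaws open and shut (so a half turn about z gives the same grasp; the last joint's range is limited). The gripper opens to 91 mm and grips with 3 to 60 N. Pads are 32 mm wide; open, the fingers measure 118 mm over their backs; the gripper's body (76 mm by 178 mm) begins 60 mm behind the grasp point.
Start: joints at [71.963, 18.312, 89.639, -0, 72.044, -1.146], TCP at [167.067, 550.21, 224.976] pointing down, gripper open.
Joint ranges: [-177.97, 177.97], [-48.28, 115.42], [12.27, 149.76], [-77.06, 257.06], [2.81, 150.46], [-146.56, 146.56]. Speed limits (degrees/s): [147.25, 147.25, 180, 180, 180, 180].

INTERFACE

Orientations are given as [roll, pitch, yaw] about the fixed x, y, z axes, in that order (R = Rz(yaw) Ry(pitch) Rx(roll)).
In Python, from workcell import env, grab_frame gives the robot as it stands. The module is installed in compiled form; this text tells all that it offers.
- The arm moves only by the tool arm_command, never from a script. Its argument "series" is one flat list of numbers, 6 for each row, row after row: the shift along the world's x, y, z each as a share of 400 mm, from -1 to 1, then the turn, a rotation vector about the world's x, y, z each as a share of 45 degrees, from -1 to 1. A call has 1 to 20 rows; each row shifts and turns the commanded pose from where the row before left it; what a row does not reach is not made up. A row lasts 1/12 s, in which the tool goes at most 41.7 mm and 7.16 degrees, less where a joint would pass 70% of its speed; a pose out of reach is approached as far as the arm can. A call with a number of a shift or a turn outside -1 to 1 is refused whole. A call with a gripper value outside its range is refused whole. "hand" is the opening, from 0 (shut) to 1 (fully open), set as the call begins (left out, the last holds). The fingers move at their own pace and stop on an object; "newtons" is the grip in N (left out, the last holds). Time passes only in rows, so rows that do not move let the fingers close. It gives the time, the measured TCP pose, the force and the opening at its end, in the units of the state.
- env.state(): the state, without advancing time (a new reading comes with each control period).
- grab_frame(name): name is "scene" or "top" or "wrist"; returns a dict with "frame" (400x640x3 uint8, red, green, blue), "intrinsics" (3x3 intrinsics, pixels), "R" (3x3) and "t" (3): a world point X has camera coordinates R X + t; the wrist camera has in their place "tool_from_camera" (4x4, takes a point from camera to tool coordinates, whose origin is the TCP and whose axes are the flange's). Camera axes: x right, y down, z forward; pixel columns grow to the right and rows downward; lengths in mm; the calibration is good to about 2 mm. A picture is of the moment at which its call begins: read the wrist's pose just before it. There is no depth.
- env.job_done(): hands the job in, once; it reports no verdict.
The state is a dict: "time_s": time; "qpos": joint angles; "qvel": joint speeds; "effort": joint torques, N m; "ee_pos": TCP position; "ee_rot": TCP orientation; "force": force on the tool from outside, world axes, zero at the start; "torque": the same for the moment, N m; "gripper_width": finger opening in mm.
Only numpy, scipy, OpenCV 4.12 (cv2) and the standard library are available. Lean on these libraries where they do the work, as an engineer would, in place of code of your own. Each camera call takes 0.05 s, during which the arm holds its last target.

TASK

Set the red rack of open sample tubes upright on the shaker platform between the two bars, its long side along the bars and midway between the side rails, lowering it rather than dropping it, and let go. Then slide the loose blue clamp bar up to it, pushing at the bar's middle so that both end knobs stay free for my hands, until the rack presses the sprung bar back about 10 mm, half its travel (about 8 N), without ever running it onto its stop. Finish while still holding that steady push so that I can tighten the knobs; keep the rack level throughout and leave everything else on the bench where it is.

Things in the scene. Friction and masses are not known exactly. Their poses are not given: they have to be found in the camera images.
- redrack_center (a point): Red plastic microtube rack, the one to clamp: a block 54 mm (its x) by 130 mm (its y, long side) by 46 mm high (z up), about 0.16 kg, with flat sides; 14 open white-lidded tubes stick up to 17 mm above its top. Loose, stands on the bench. This point is its centre, 23 mm above its underside. Either long side may face the bars.
- platform (a point): Middle of the top of the shaker's platform, 260 x 226 mm, 105 mm above the bench; fixed, not running. x: along the side rails, away from the robot, from the clamp bar to the sprung bar (turned up to 0.25 rad); y: along the bars; z: up. Rails: inner faces at y = +-95 mm, 12 mm high. Fixed cross bar at x = 122 mm, its knobs at y = +-103 mm, 54 mm high. A low control nose reaches x = 200 mm.
- clampbar_mid (a point): Middle of the loose blue clamp bar with a black rubber face towards the rack: along platform y, 190 mm long between end blocks; 30 mm tall, from 8 to 38 mm above the platform, this point at 23 mm. The rubber face lies 7 mm in front (+x) and the bare back face, which is pushed, 7 mm behind (-x) this point. The end blocks with black thumb knobs are centred 103 mm either side, 26 mm long in x and 54 mm high above the platform. Same axes as the platform.
- clampbar (a joint): How far the clamp bar has slid along its rails from its near end, m, 0 to 0.165; grows along platform x (away from the robot). It slides only in that direction, with about 0.8 N of friction, and stays where it is left. At value q the point clampbar_mid has platform x = -0.100 + q.
- sprungbar_face (a point): Middle of the rubber near face (towards the rack) of the sprung bar, 170 mm long along platform y, 8 to 38 mm above the platform, this point at 23 mm; platform x = 82 mm when at rest. It gives along +x on two coil springs in front of a fixed cross bar; same axes as the platform.
- sprungbar (a joint): How far the sprung bar has been pressed back, m: 0 at rest, 0.020 on its end stop. The springs push back with 0.8 N per mm (8 N at 0.010) with no preload, so it returns, with the rack, as soon as the push ends.
- bluerack_center (a point): Blue microtube rack of closed tubes, same size as the red one, 23 mm above its underside; leave alone. Its place may be swapped with the red rack's.
- tuberack_center (a point): White lattice rack, 88 x 164 x 130 mm high, with large blue- and orange-capped tubes; point half-way up; leave alone.
- tipbox_center (a point): Open box of yellow pipette tips, 90 x 128 x 85 mm high; point half-way up; leave alone.
- dish_center (a point): Flat clear square dish, 120 x 120 x 17 mm; point half-way up; leave alone.
- bloodtube_center (a point): Orange-stoppered blood tube lying down, 92 mm long; leave alone.
- bottle_center (a point): Glass reagent bottle with blue cap, 68 mm across, 150 mm high; point half-way up; leave alone.
Things that resemble listed ones, but are neither listed nor needed, are in the scene too. There is more than one size of the part that bears redrack_center; the job needs the middle-sized.

How it is judged (in metres and radians):
On the way:
1. the red rack stands on the platform between the bars and has been let go, before any squeezing (z of redrack_center in the frame of platform between 0.018 and 0.028 m and y of redrack_center in the frame of platform between -0.025 and 0.025 m and angle between redrack_center's own z axis and vertical below 0.08 rad and x of redrack_center in the frame of platform between -0.07 and 0.06 m and angle between the y axis of redrack_center and the y axis of platform, either way round below 0.35 rad and contact force between the fingers and redrack below 0.05 N and value of joint sprungbar below 0.003 m and linear speed of redrack below 0.02 m/s), for 0.2 s.
At the end, for the whole second after the job is handed in: Red rack level on the platform, square to the bars (0.08 rad), within 25 mm of midway between the rails; fingers off the rack, within 50 mm of the clamp bar's middle, still pushing it so that the rack presses the sprung bar with 4.5 to 11.5 N (5.5 to 14.5 mm back), all at rest (z of redrack_center in the frame of platform between 0.018 and 0.028 m and y of redrack_center in the frame of platform between -0.025 and 0.025 m and angle between redrack_center's own z axis and vertical below 0.08 rad and angle between the y axis of redrack_center and the y axis of platform, either way round below 0.08 rad and contact force between redrack and sprungbar between 4.5 and 11.5 N and value of joint sprungbar between 0.0055 and 0.0145 m and contact force between clampbar and redrack above 3 N and contact force between the fingers and clampbar above 3 N and contact force between the fingers and redrack below 0.05 N and y of the grasp point in the frame of clampbar_mid between -0.05 and 0.05 m and linear speed of redrack below 0.01 m/s); the arm keeps its last pose, push and grip.
It fails at once if the sprung bar was run onto its stop (value of joint sprungbar above 0.0188 m).
It fails at once if the red rack with its open tubes was tipped more than about 25 degrees (angle between redrack_center's own z axis and vertical above 0.45 rad).
It fails at once if the red rack was dropped (contact force between the fingers and redrack below 0.01 N and height (world z) of redrack_center above 0.143 m and linear speed of redrack above 0.3 m/s).
It fails at once if another thing on the bench was moved more than 20 mm (distance of any of bluerack_center, tuberack_center, tipbox_center, dish_center, bloodtube_center, bottle_center from where it was at the start of the episode above 0.02 m).
It also fails if it takes over 56 s, if anything falls off the work surface, if the arm or the gripper's body presses on something with over 40 N, if the wrist force passes 120 N, or if a joint passes its speed limit or range.

## Working session

There is one attempt and no reset: what is moved stays moved. The work goes in short steps, Python scripts to look and compute and a tool call to move; the robot and the scene stay as the last step left them, time stands still between calls to the robot, and variables do not carry over. Pictures are saved under pics/ and viewed, and the job is handed in when it is done.

Besides the shell and the picture viewer there is one more tool, called after ">>>" by a JSON object that holds its "method" and its "body", one argument or row to a line. arm_command: Moves the arm, as the interface text tells. Shift numbers are shares of 400 mm and turn numbers shares of 45 degrees, none past 1 either way. Its arguments: {"type":"object","properties":{"series":{"type":"array"},"hand":{"type":"number"},"newtons":{"type":"number"}},"required":["series"]}

```bash
mkdir -p pics; cat > h.py <<'E'
import numpy as np, cv2
from workcell import env, grab_frame
def save(name,fn):
    s=env.state(); f=grab_frame(name); cv2.imwrite('pics/'+fn+'.png',f['frame'][:,:,::-1]); 
    np.savez('pics/'+fn+'.npz',**{k:np.array(v) for k,v in f.items()},ee_pos=s['ee_pos'],ee_rot=s['ee_rot']); return f
def ray(f,u,v,z):
    K=np.array(f['intrinsics']);R=np.array(f['R']);t=np.array(f['t'])
    d=R.T@np.linalg.solve(K,[u,v,1.]);c=-R.T@t
    return c+d*(z-c[2])/d[2]
def proj(f,X):
    p=np.array(f['intrinsics'])@(np.array(f['R'])@np.array(X,float)+np.array(f['t'])); return p[:2]/p[2]
E
python3 - <<'E'
from h import *
print(env.state())
for n in ['scene','top','wrist']: 
    f=save(n,n+'0')
    print(n,f['intrinsics'],[f.get(k) for k in('R','t','tool_from_camera')])
E
```

```text
{'time_s': 0.0, 'qpos': array([ 7.19610679e+01,  1.83506758e+01,  8.97083779e+01, -2.08124838e-04,
        7.20431519e+01, -1.14580763e+00]), 'qvel': array([-0.04080289,  0.07141693, -0.01458517,  0.00430071, -0.00220157,
       -0.01906807]), 'effort': array([-3.07809569e-04, -4.12453687e+01, -2.31975818e+01,  7.26217870e-02,
        4.58002870e-02, -1.15911121e-04]), 'ee_pos': array([166.93192605, 549.71177924, 224.11658128]), 'ee_rot': array([-1.79897811e+02, -1.84595071e-03,  1.63106938e+02]), 'force': array([-0.0772623 , -0.29996098,  0.1425278 ]), 'torque': array([-0.0122562 ,  0.06082374,  0.01482861]), 'gripper_width': 91.22446264394745}
scene [[491.09542907   0.         320.82698394]
 [  0.         491.09542907 206.01149637]
 [  0.           0.           1.        ]] [array([[-0.48117718,  0.87662056,  0.00221728],
       [ 0.70166461,  0.38665755, -0.59846696],
       [-0.52548577, -0.28641286, -0.80114442]]), array([ 246.76696926, -329.36778737, 1776.92084358]), None]
top [[400.1632615    0.         319.28139612]
 [  0.         400.1632615  204.16694914]
 [  0.           0.           1.        ]] [array([[ 0.01019594, -0.99973105, -0.0208294 ],
       [-0.98951071, -0.00708552, -0.14428566],
       [ 0.14409927,  0.02208204, -0.98931683]]), array([   6.78700513,  587.58157115, 1278.165938  ]), None]
wrist [[348.93254662   0.         320.3793861 ]
 [  0.         348.93254662 193.3573836 ]
 [  0.           0.           1.        ]] [None, None, array([[ 6.27563387e-04, -9.64898982e-01, -2.62620564e-01,
         7.44431833e+01],
       [ 9.99999773e-01,  6.69724870e-04, -7.10287148e-05,
        -3.68367532e-01],
       [ 2.44419058e-04, -2.62620460e-01,  9.64899184e-01,
        -1.59213071e+02],
       [ 0.00000000e+00,  0.00000000e+00,  0.00000000e+00,
         1.00000000e+00]])]
```

View pics/scene0.png

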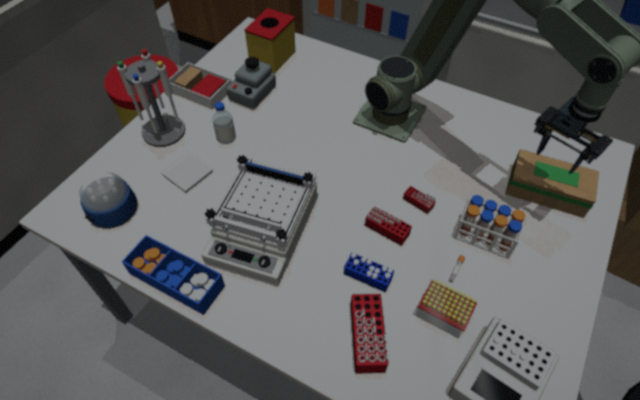

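View pics/top0.png

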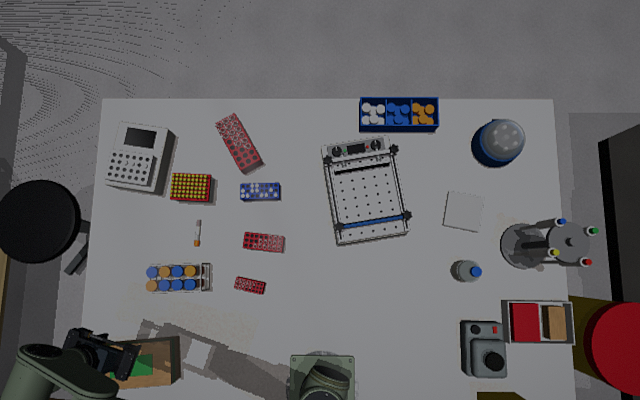

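View pics/wrist0.png

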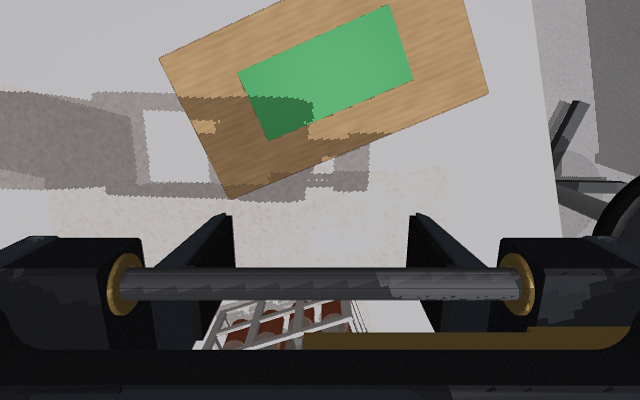

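The overview shows three red racks in the top view. The middle-sized one is at about (264,242), the small one at (250,285) and the large one at (239,143). The blue rack is at (260,191), and the shaker is around (366,190) with the clamp bar at about (370,222). I'll enlarge these next.

```bash
python3 - <<'E'
import cv2,numpy as np
t=cv2.imread('pics/top0.png');s=cv2.imread('pics/scene0.png')
cv2.imwrite('pics/c1.png',cv2.resize(t[225:300,220:300],None,fx=8,fy=8,interpolation=2)) # off 220,225
cv2.imwrite('pics/c2.png',cv2.resize(t[130:250,310:420],None,fx=5,fy=5,interpolation=2)) # off 310,130
cv2.imwrite('pics/c3.png',cv2.resize(s[145:285,195:325],None,fx=4.28,fy=4.28,interpolation=2))
E
```

```text
(no output)
```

View pics/c1.png

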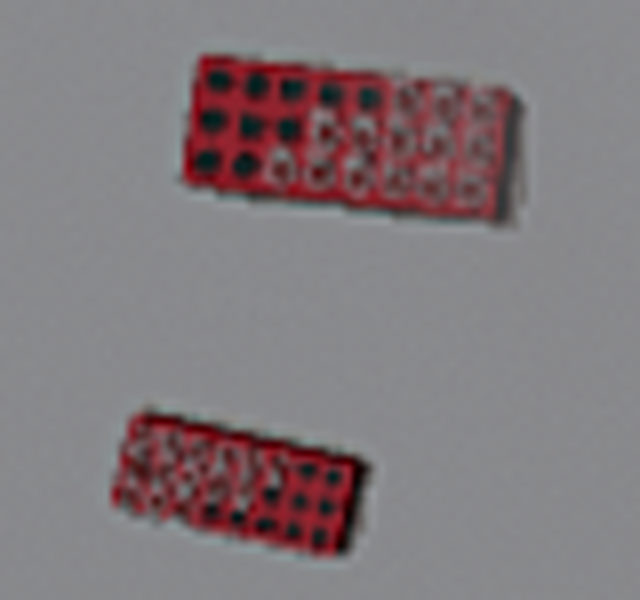

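View pics/c2.png

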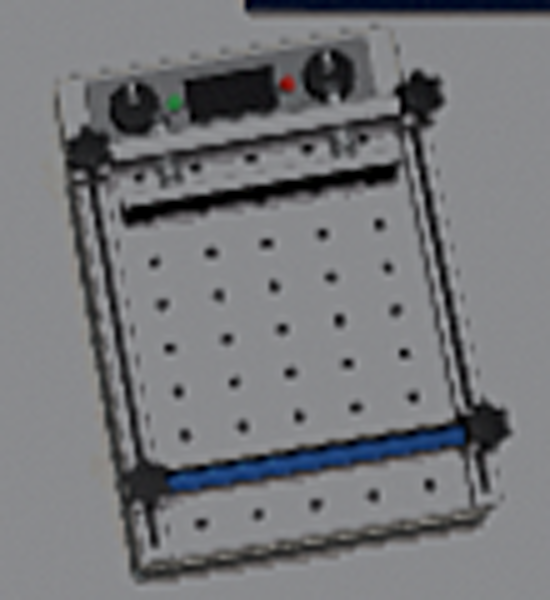

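View pics/c3.png

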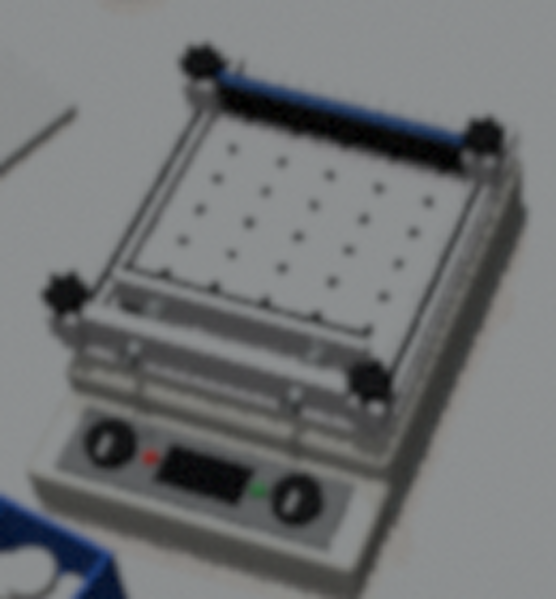

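```bash
cat >> h.py <<'E'
def load(fn): return dict(np.load('pics/'+fn+'.npz'))
E
python3 - <<'E'
from h import *
f=load('top0')
r=lambda u,v,z,s,ou,ov: ray(f,(u+.5)/s-.5+ou,(v+.5)/s-.5+ov,z)
c=[r(u,v,46,8,220,225) for u,v in [(202,56),(512,88),(498,218),(184,185)]]
c=np.array(c);print(c.round(1),c.mean(0),np.linalg.norm(np.diff(c[[0,1,2,3,0]],axis=0),axis=1))
d=c[1]-c[0]+c[2]-c[3];print('long dir',np.degrees(np.arctan2(d[1],d[0])))
k=np.array([r(u,v,159,5,310,130) for u,v in [(90,148),(420,95),(487,425),(150,483)]])
print(k.round(1))
def ang(a):return np.degrees(np.arctan2(a[1],a[0]))
print('dist',np.linalg.norm(k[1]-k[0]),np.linalg.norm(k[2]-k[3]),'yaw from y',ang(k[0]-k[1])-90,ang(k[3]-k[2])-90,'x dir',ang(k[0]-k[3]),ang(k[1]-k[2]))
m1=(k[0]+k[1])/2;m2=(k[2]+k[3])/2;print(m1,m2,np.linalg.norm(m1-m2))
# blue and others
print('blue',r(0,0,46,1,260,191),'dish',ray(f,464,211,17))
E
```

```text
[[494.7 254.6  46. ]
 [482.7 127.3  46. ]
 [430.  131.7  46. ]
 [442.1 260.   46. ]] [462.38728297 193.42659508  46.        ] [127.93319434  52.87643821 128.87257318  52.82583776]
long dir -95.37428061459761
[[ 709.6  -14.7  159. ]
 [ 743.8 -216.2  159. ]
 [ 541.  -252.6  159. ]
 [ 504.6  -51.9  159. ]]
dist 204.3631799661961 203.96860764987267 yaw from y 9.646512324468034 10.265418162764675 x dir 10.295034799143435 10.188972783487488
[ 726.7169725  -115.45004297  159.        ] [ 522.82025714 -152.29222783  159.        ] 207.1984969077591
blue [629.76622248 209.04337821  46.        ] dish [ 571.68821187 -470.06821878   17.        ]
```

```bash
python3 - <<'E'
from h import *
f=load('scene0')
r=lambda u,v,z: ray(f,(u+.5)/4.277-.5+195,(v+.5)/4.277-.5+145,z)
k=np.array([r(u,v,159) for u,v in [(370,378),(68,290),(205,58),(484,134)]])
print(k.round(1), (k[0]+k[1])/2,(k[2]+k[3])/2)
E
```

```text
[[ 710.6   -9.8  159. ]
 [ 745.5 -210.4  159. ]
 [ 541.2 -245.8  159. ]
 [ 508.2  -45.2  159. ]] [ 728.04254042 -110.11685607  159.        ] [ 524.71404506 -145.54327433  159.        ]
```

>>> {"method": "arm_command", "body": {
  "series": [0.0448,-0.0698,0,0,0,-0.109,0.0448,-0.0698,0,0,0,-0.109,0.0448,-0.0698,0,0,0,-0.109,0.0448,-0.0698,0,0,0,-0.109,0.0448,-0.0698,0,0,0,-0.109,0.0448,-0.0698,0,0,0,-0.109,0.0448,-0.0698,0,0,0,-0.109,0.0448,-0.0698,0,0,0,-0.109,0.0448,-0.0698,0,0,0,-0.109,0.0448,-0.0698,0,0,0,-0.109,0.0448,-0.0698,0,0,0,-0.109,0.0448,-0.0698,0,0,0,-0.109,0.0448,-0.0698,0,0,0,-0.109,0.0448,-0.0698,0,0,0,-0.109,0.0448,-0.0698,0,0,0,-0.109,0.0448,-0.0698,0,0,0,-0.109,0,0,0,0,0,0,0,0,0,0,0,0,0,0,0,0,0,0],
  "hand": 1
}}

```text
time_s: 1.73
ee_pos: [453.3, 103.7, 224.7]
ee_rot: [-179.9, -0.0, 84.6]
force: [0.4, 0.5, 0.1]
gripper_width: 91.2
```

```bash
python3 - <<'E'
from h import *
f=save('wrist','w1'); 
print(env.state()['ee_pos'],env.state()['ee_rot'])
E
```

```text
[453.10736459 104.11183212 224.77130849] [-1.79951297e+02 -1.22124666e-02  8.46983342e+01]
```

View pics/w1.png

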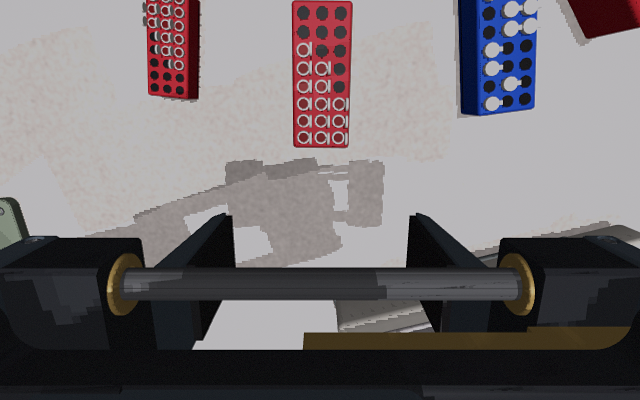

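The middle red rack sits between the small red one (left) and the blue one. Its top corners are at about (293,147), (350,147), (352,1) and (293,1).

```bash
cat >> h.py <<'E'
from scipy.spatial.transform import Rotation as Ro
def wcam(f):
    T=f['tool_from_camera'];W=np.eye(4);W[:3,:3]=Ro.from_euler('xyz',f['ee_rot'],degrees=True).as_matrix();W[:3,3]=f['ee_pos']
    M=np.linalg.inv(W@T); f['R']=M[:3,:3];f['t']=M[:3,3];return f
E
python3 - <<'E'
from h import *
f=wcam(load('w1'))
c=np.array([ray(f,u,v,46) for u,v in [(293,147),(350.5,147),(352.5,1),(293,1)]])
print(c.round(1),c.mean(0),np.linalg.norm(np.diff(c[[0,1,2,3,0]],axis=0),axis=1))
d=c[3]-c[0]+c[2]-c[1];print(np.degrees(np.arctan2(d[1],d[0])))
im=cv2.imread('pics/w1.png');cv2.imwrite('pics/c4.png',cv2.resize(im[0:160,270:380],None,fx=3.7,fy=3.7,interpolation=2))
E
```

```text
[[428.8 134.3  46. ]
 [484.2 129.2  46. ]
 [494.9 256.1  46. ]
 [443.2 261.   46. ]] [462.79473728 195.13713453  46.        ] [ 55.70068034 127.41462023  51.91526629 127.47780139]
84.34304924089189
```

View pics/c4.png

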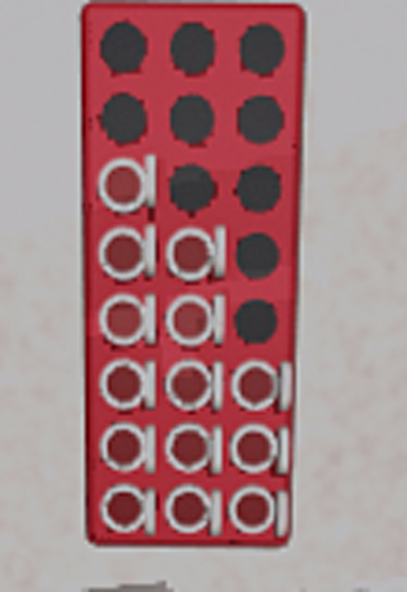

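>>> {"method": "arm_command", "body": {
  "series": [0.006,0.0566,0,0,0,0,0.006,0.0566,0,0,0,0,0.006,0.0566,0,0,0,0,0.006,0.0566,0,0,0,0,0,0,-0.065,0,0,0,0,0,-0.065,0,0,0,0,0,-0.065,0,0,0,0,0,-0.065,0,0,0,0,0,-0.065,0,0,0,0,0,-0.065,0,0,0,0,0,-0.065,0,0,0,0,0,-0.019,0,0,0,0,0,-0.019,0,0,0,0,0,-0.019,0,0,0,0,0,0,0,0,0,0,0,0,0,0,0]
}}

```text
time_s: 3.12
ee_pos: [463.8, 194.5, 20.9]
ee_rot: [179.9, -0.0, 84.7]
force: [0.4, 0.5, -0.5]
gripper_width: 91.0
```

```bash
python3 - <<'E'
from h import *
save('wrist','w2'); print(env.state())
E
```

```text
{'time_s': 3.1667, 'qpos': array([ 2.14272977e+01,  2.48136896e+01,  1.14281421e+02, -3.73669894e-03,
        4.07852930e+01,  2.67848025e+01]), 'qvel': array([-0.27490317, -0.2590996 , -0.12442651, -0.04003879, -0.07338522,
        0.00814609]), 'effort': array([ 9.02993325e-02, -3.87601662e+01, -1.49523962e+01,  5.80379425e-02,
        9.16669378e-03, -6.33184954e-04]), 'ee_pos': array([464.07980319, 194.46501402,  21.13340658]), 'ee_rot': array([ 1.79892133e+02, -5.17108988e-02,  8.46453706e+01]), 'force': array([ 0.81665819, -0.44543579, -0.40419314]), 'torque': array([-0.04719007,  0.01964014,  0.0436527 ]), 'gripper_width': 91.04631227549021}
```

View pics/w2.png

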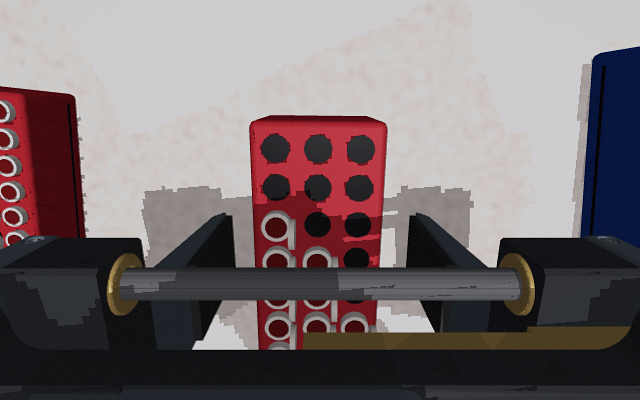

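The rack sits centred between the open fingers, at columns 250–387, with the fingers at 235 and 405. I'll close on it with a moderate grip.

>>> {"method": "arm_command", "body": {
  "series": [0,0,0,0,0,0,0,0,0,0,0,0,0,0,0,0,0,0,0,0,0,0,0,0,0,0,0,0,0,0,0,0,0,0,0,0,0,0,0,0,0,0,0,0,0,0,0,0,0,0,0,0,0,0,0,0,0,0,0,0],
  "hand": 0,
  "newtons": 15
}}

```text
time_s: 4.0
ee_pos: [463.2, 194.0, 20.2]
ee_rot: [-180.0, 0.0, 84.6]
force: [-1.5, -0.4, 2.1]
gripper_width: 54.5
```

>>> {"method": "arm_command", "body": {
  "series": [0,0,0.01,0,0,0,0,0,0.03,0,0,0,0,0,0.06,0,0,0,0,0,0.07,0,0,0,0,0,0.07,0,0,0,0,0,0.07,0,0,0,0,0,0.07,0,0,0,0,0,0.07,0,0,0,0,0,0.06,0,0,0,0,0,0.03,0,0,0,0,0,0.01,0,0,0,0,0,0,0,0,0,0,0,0,0,0,0]
}}

```text
time_s: 5.08
ee_pos: [462.8, 193.8, 239.1]
ee_rot: [-179.9, 0.1, 84.6]
force: [0.3, -0.9, -1.1]
gripper_width: 53.8
```

```bash
python3 - <<'E'
from h import *
save('wrist','w3'); print(env.state()['ee_pos'],env.state()['gripper_width'])
E
```

```text
[462.59359468 193.72928636 238.7146157 ] 53.9964401211661
```

View pics/w3.png

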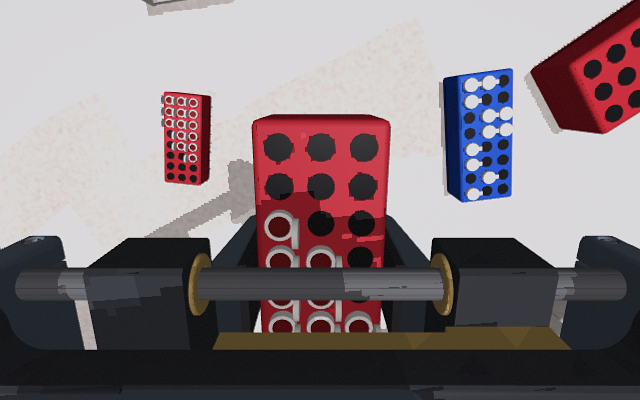

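Rack is held level and clear of the bench. Next I'll carry it over the platform.

>>> {"method": "arm_command", "body": {
  "series": [0.012,-0.0255,0,0,0,0.0108,0.012,-0.0255,0,0,0,0.0108,0.0241,-0.0511,0,0,0,0.0215,0.0241,-0.0511,0,0,0,0.0215,0.0241,-0.0511,0,0,0,0.0215,0.0241,-0.0511,0,0,0,0.0215,0.0241,-0.0511,0,0,0,0.0215,0.0241,-0.0511,0,0,0,0.0215,0.0241,-0.0511,0,0,0,0.0215,0.0241,-0.0511,0,0,0,0.0215,0.0241,-0.0511,0,0,0,0.0215,0.0241,-0.0511,0,0,0,0.0215,0.0241,-0.0511,0,0,0,0.0215,0.0241,-0.0511,0,0,0,0.0215,0.0241,-0.0511,0,0,0,0.0215,0.0241,-0.0511,0,0,0,0.0215,0.012,-0.0255,0,0,0,0.0108,0.012,-0.0255,0,0,0,0.0108,0,0,0,0,0,0,0,0,0,0,0,0]
}}

```text
time_s: 6.8
ee_pos: [617.2, -132.5, 239.4]
ee_rot: [-179.9, -0.1, 100.1]
force: [-0.1, 0.2, -1.4]
gripper_width: 53.9
```

```bash
python3 - <<'E'
from h import *
save('wrist','w4'); save('top','t4'); save('scene','s4');print(env.state()['ee_pos'],env.state()['ee_rot'],env.state()['gripper_width'])
t=cv2.imread('pics/t4.png')
cv2.imwrite('pics/c5.png',cv2.resize(t[110:270,290:440],None,fx=3.7,fy=3.7,interpolation=2))
t=cv2.imread('pics/s4.png')
cv2.imwrite('pics/c6.png',cv2.resize(t[100:300,160:400],None,fx=3,fy=3,interpolation=2))
E
```

```text
[ 617.13544403 -131.80739899  240.21383983] [-1.79987126e+02 -3.64729921e-02  1.00167396e+02] 54.061410228558884
```

View pics/w4.png

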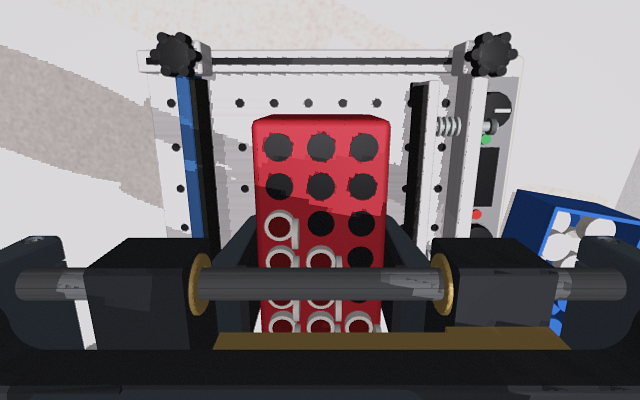

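View pics/c6.png

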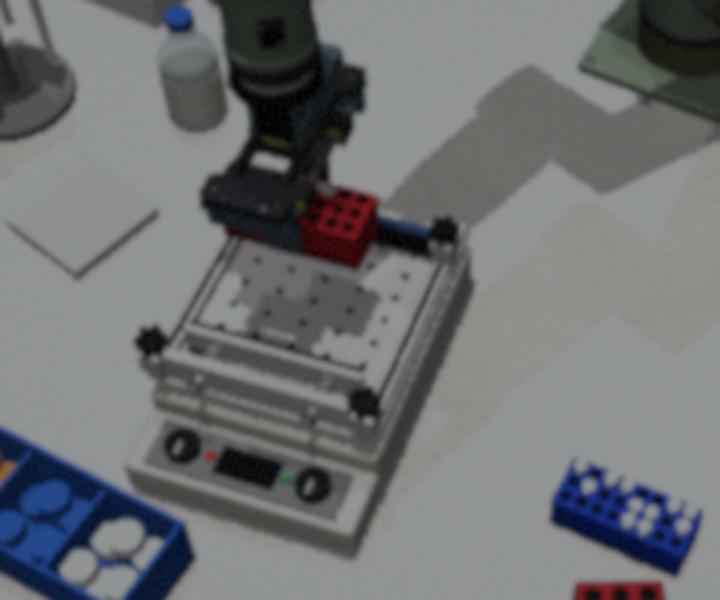

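The wrist view shows both bars parallel to the rack. The clamp knob is at (176,53), the fixed-bar knob at (491,53), the clamp's rubber face edge at about column 210 and the sprung face at about column 412. I'll compute the positions.

```bash
python3 - <<'E'
from h import *
f=wcam(load('w4'))
a=np.radians(10.15);ex=np.array([np.cos(a),np.sin(a)]);ey=np.array([-ex[1],ex[0]])
o=np.array([607,-135])
for n,u,v,z in [('clampknob',176,53,159),('fixknob',491,53,159),('clampface',208,150,143),('clampface2',208,220,143),('sprung',412,110,143),('sprung2',407,230,143)]:
    p=ray(f,u,v,z)[:2]; print(n,p.round(1),'plat',((p-o)@ex).round(1),((p-o)@ey).round(1))
print('tcp plat',(f['ee_pos'][:2]-o)@ex,(f['ee_pos'][:2]-o)@ey)
im=cv2.imread('pics/w4.png');cv2.imwrite('pics/c7.png',cv2.resize(im[20:250,130:530],None,fx=2,fy=2,interpolation=2))
E
```

```text
clampknob [507.4 -48.4] plat -82.8 102.8
fixknob [706.4 -12.9] plat 119.3 102.6
clampface [ 528.7 -110.4] plat -72.8 38.1
clampface2 [ 533.7 -164.8] plat -77.4 -16.4
sprung [669.3 -56.2] plat 75.2 66.6
sprung2 [ 687.6 -145.6] plat 77.5 -24.6
tcp plat 10.459242225807646 0.6531689884964151
```

View pics/c7.png

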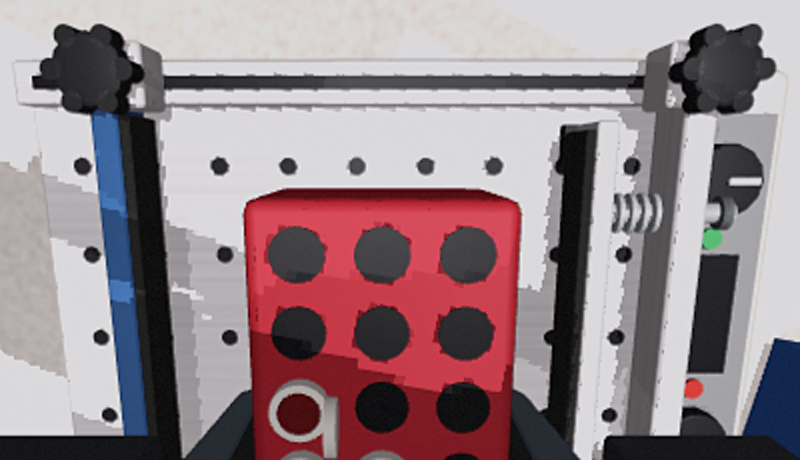

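Rack centre is about +13 mm in platform x and +1 mm in y, and it's square to the bars. I'll lower it to about 2 mm above contact.

>>> {"method": "arm_command", "body": {
  "series": [0,0,-0.02,0,0,0,0,0,-0.04,0,0,0,0,0,-0.04,0,0,0,0,0,-0.04,0,0,0,0,0,-0.04,0,0,0,0,0,-0.04,0,0,0,0,0,-0.03,0,0,0,0,0,-0.015,0,0,0,0,0,-0.01,0,0,0,0,0,-0.005,0,0,0,0,0,0,0,0,0,0,0,0,0,0,0,0,0,0,0,0,0]
}}

```text
time_s: 8.03
ee_pos: [618.0, -133.0, 129.0]
ee_rot: [179.9, 0.0, 100.1]
force: [0.3, -0.4, -1.0]
gripper_width: 53.7
```

>>> {"method": "arm_command", "body": {
  "series": [0,0,-0.0025,0,0,0,0,0,0,0,0,0,0,0,0,0,0,0]
}}

```text
time_s: 8.28
ee_pos: [617.6, -132.9, 127.4]
ee_rot: [180.0, 0.0, 100.1]
force: [-0.1, 0.2, -2.2]
gripper_width: 54.6
```

>>> {"method": "arm_command", "body": {
  "series": [0,0,-0.0025,0,0,0,0,0,0,0,0,0,0,0,0,0,0,0]
}}

```text
time_s: 8.53
ee_pos: [617.5, -132.9, 126.1]
ee_rot: [-180.0, -0.0, 100.1]
force: [0.4, 0.2, -1.6]
gripper_width: 53.9
```

>>> {"method": "arm_command", "body": {
  "series": [0,0,-0.0015,0,0,0,0,0,0,0,0,0,0,0,0,0,0,0]
}}

```text
time_s: 8.78
ee_pos: [617.5, -132.9, 125.5]
ee_rot: [-180.0, -0.0, 100.1]
force: [0.1, 0.2, -2.1]
gripper_width: 53.7
```

>>> {"method": "arm_command", "body": {
  "series": [0,0,-0.0015,0,0,0,0,0,0,0,0,0,0,0,0,0,0,0]
}}

```text
time_s: 9.03
ee_pos: [617.7, -132.9, 125.3]
ee_rot: [180.0, 0.0, 100.1]
force: [-0.6, -1.0, 0.8]
gripper_width: 54.1
```

Contact: Fz rose from −2 N to +0.8 N at the expected height. I'll open part way to let go.

>>> {"method": "arm_command", "body": {
  "series": [0,0,0,0,0,0,0,0,0,0,0,0,0,0,0,0,0,0,0,0,0,0,0,0,0,0,0,0,0,0,0,0,0,0,0,0,0,0,0,0,0,0],
  "hand": 0.8
}}

```text
time_s: 9.62
ee_pos: [617.6, -132.9, 125.0]
ee_rot: [180.0, 0.0, 100.1]
force: [0.1, -0.0, -1.0]
gripper_width: 73.1
```

>>> {"method": "arm_command", "body": {
  "series": [0,0,0.02,0,0,0,0,0,0.04,0,0,0,0,0,0.06,0,0,0,0,0,0.08,0,0,0,0,0,0.08,0,0,0,0,0,0.04,0,0,0,0,0,0,0,0,0]
}}

```text
time_s: 10.2
ee_pos: [619.7, -133.4, 258.7]
ee_rot: [179.5, 0.2, 100.1]
force: [-0.7, 0.2, 0.5]
gripper_width: 73.0
```

```bash
python3 - <<'E'
from h import *
save('wrist','w5'); print(env.state()['ee_pos'],env.state()['ee_rot'],env.state()['force'])
E
```

```text
[ 618.55392467 -133.10768055  255.85066158] [1.79700027e+02 1.23653772e-01 1.00120418e+02] [-0.06948092 -0.14584763  0.00568564]
```

View pics/w5.png

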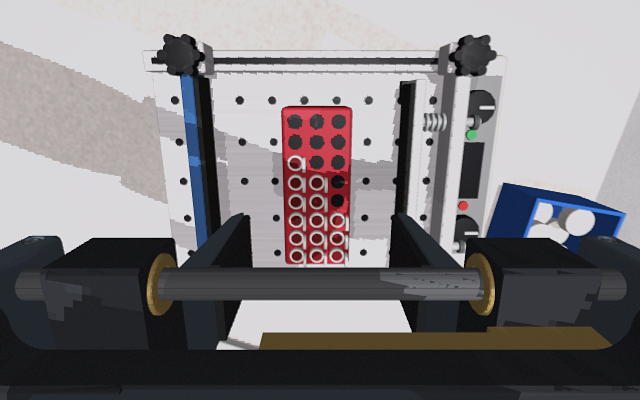

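The rack stands upright between the bars, released, with both bars clear of it. Now I'll turn the tool 90°, close the fingers and go behind the clamp bar's middle.

>>> {"method": "arm_command", "body": {
  "series": [-0.0247,-0.0045,0,0,0,-0.1428,-0.0247,-0.0045,0,0,0,-0.1428,-0.0247,-0.0045,0,0,0,-0.1428,-0.0247,-0.0045,0,0,0,-0.1428,-0.0247,-0.0045,0,0,0,-0.1428,-0.0247,-0.0045,0,0,0,-0.1428,-0.0247,-0.0045,0,0,0,-0.1428,-0.0247,-0.0045,0,0,0,-0.1428,-0.0247,-0.0045,0,0,0,-0.1428,-0.0247,-0.0045,0,0,0,-0.1428,-0.0247,-0.0045,0,0,0,-0.1428,-0.0247,-0.0045,0,0,0,-0.1428,-0.0247,-0.0045,0,0,0,-0.1428,-0.0247,-0.0045,0,0,0,-0.1428,0,0,0,0,0,0,0,0,0,0,0,0,0,0,0,0,0,0],
  "hand": 0,
  "newtons": 40
}}

```text
time_s: 11.67
ee_pos: [479.4, -158.0, 252.3]
ee_rot: [-180.0, 0.0, 10.3]
force: [1.1, 0.5, -0.9]
gripper_width: 0.5
```

```bash
python3 - <<'E'
from h import *
save('wrist','w6'); print(env.state()['ee_pos'],env.state()['ee_rot'],env.state()['force'],env.state()['gripper_width'])
E
```

```text
[ 479.56185513 -157.99209408  252.43676216] [-1.79978398e+02  3.03730858e-02  1.02681533e+01] [ 0.36322611 -0.37387648  0.27739701] 0.5635991219067606
```

View pics/w6.png

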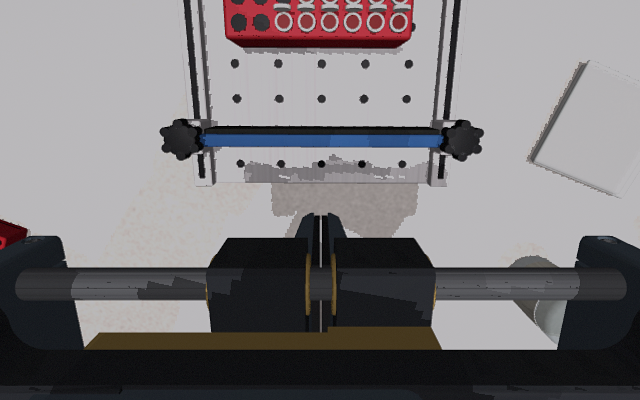

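This view shows the clamp bar with its knobs at (182,139) and (463,139), its back top edge at row 147 and its middle at column 322. The fingers are closed at column 320.

```bash
python3 - <<'E'
from h import *
f=wcam(load('w6'))
a=np.radians(10.15);ex=np.array([np.cos(a),np.sin(a)]);ey=np.array([-ex[1],ex[0]])
o=f['ee_pos'][:2]
for n,u,v,z in [('L',182,139,159),('R',463,139,159),('back',323,147,143),('rack',318,39,151),('rackL',226,38,151),('rackR',411,38,151),('platedge',315,183,105),('railL',214,160,117),('railR',431,160,117)]:
    p=ray(f,u,v,z)[:2]; print(n,p.round(1),'rel tcp',((p-o)@ex).round(1),((p-o)@ey).round(1))
im=cv2.imread('pics/w6.png');cv2.imwrite('pics/c8.png',cv2.resize(im[0:200,150:490],None,fx=2.3,fy=2.3,interpolation=2))
E
```

```text
L [506.1 -52.1] rel tcp 44.9 99.5
R [ 542.3 -251. ] rel tcp 45.6 -102.7
back [ 516.5 -153.5] rel tcp 37.3 -2.1
rack [ 590.3 -136.3] rel tcp 113.0 1.8
rackL [579.6 -73.8] rel tcp 113.4 65.3
rackR [ 602.4 -199.3] rel tcp 113.8 -62.4
platedge [ 478.1 -153.5] rel tcp -0.5 4.7
railL [485.4 -64.8] rel tcp 22.4 90.6
railR [ 518.6 -246.9] rel tcp 22.9 -94.4
```

View pics/c8.png

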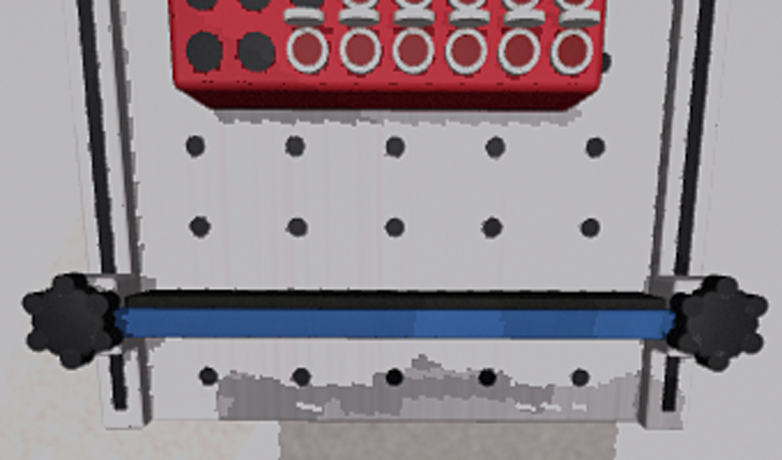

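>>> {"method": "arm_command", "body": {
  "series": [0,0,-0.03,0,0,0,0,0,-0.05,0,0,0,0,0,-0.06,0,0,0,0,0,-0.06,0,0,0,0,0,-0.05,0,0,0,0,0,-0.03,0,0,0,0,0,-0.02,0,0,0,0,0,-0.005,0,0,0,0,0,0,0,0,0,0,0,0,0,0,0]
}}

```text
time_s: 12.55
ee_pos: [480.0, -158.3, 131.6]
ee_rot: [180.0, -0.1, 10.2]
force: [0.0, 0.4, -0.3]
gripper_width: 0.1
```

```bash
python3 - <<'E'
from h import *
save('wrist','w7'); print(env.state()['ee_pos'],env.state()['force'])
E
```

```text
[ 480.03490118 -158.3367761   131.86257078] [-0.03067548  0.41875484 -0.08271363]
```

View pics/w7.png

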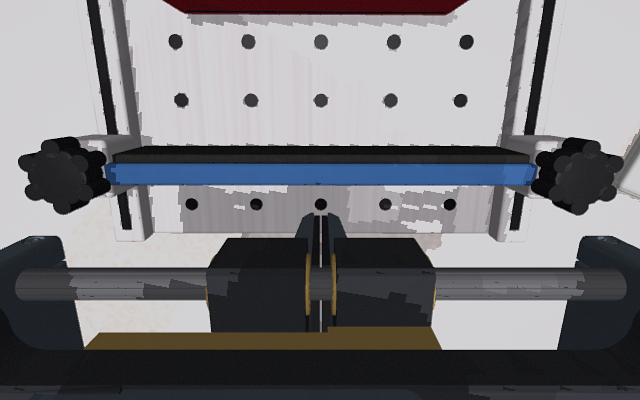

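>>> {"method": "arm_command", "body": {
  "series": [0.0098,0.0018,0,0,0,0,0.0098,0.0018,0,0,0,0,0.0098,0.0018,0,0,0,0,0.0098,0.0018,0,0,0,0,0.0098,0.0018,0,0,0,0,0.0098,0.0018,0,0,0,0,0.0197,0.0035,0,0,0,0,0.0197,0.0035,0,0,0,0,0.0197,0.0035,0,0,0,0,0.0197,0.0035,0,0,0,0,0.0197,0.0035,0,0,0,0,0.0098,0.0018,0,0,0,0,0,0,0,0,0,0,0,0,0,0,0,0]
}}

```text
time_s: 13.77
ee_pos: [546.6, -146.0, 130.9]
ee_rot: [180.0, -0.0, 10.2]
force: [-1.0, -0.6, -0.0]
gripper_width: 0.1
```

```bash
python3 - <<'E'
from h import *
save('wrist','w8'); print(env.state()['ee_pos'],env.state()['force'])
E
```

```text
[ 546.29090433 -146.02268149  130.90378714] [ 0.52912431  0.62577259 -0.63159303]
```

View pics/w8.png

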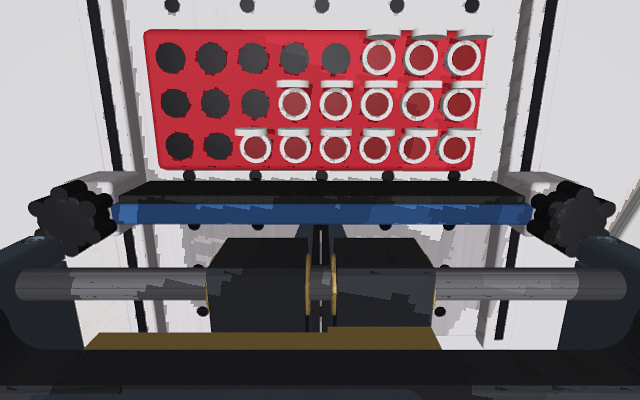

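The bar is being pushed at its middle (column 321). The rack's near face is just ahead of it and square. I'll keep going slowly.

>>> {"method": "arm_command", "body": {
  "series": [0.0074,0.0013,0,0,0,0,0.0074,0.0013,0,0,0,0,0.0074,0.0013,0,0,0,0,0.0074,0.0013,0,0,0,0,0.0074,0.0013,0,0,0,0,0.0074,0.0013,0,0,0,0,0.0074,0.0013,0,0,0,0,0.0074,0.0013,0,0,0,0,0.0074,0.0013,0,0,0,0,0.0074,0.0013,0,0,0,0,0.0074,0.0013,0,0,0,0,0.0074,0.0013,0,0,0,0,0.0074,0.0013,0,0,0,0,0,0,0,0,0,0,0,0,0,0,0,0]
}}

```text
time_s: 15.07
ee_pos: [585.5, -139.5, 131.0]
ee_rot: [179.9, -0.1, 10.2]
force: [0.4, -0.1, -0.1]
gripper_width: 0.5
```

```bash
python3 - <<'E'
from h import *
save('wrist','w9'); print(env.state()['ee_pos'],env.state()['force'])
E
```

```text
[ 585.34851589 -139.50011436  131.05473943] [ 0.59821785 -0.85051324  0.09354725]
```

View pics/w9.png

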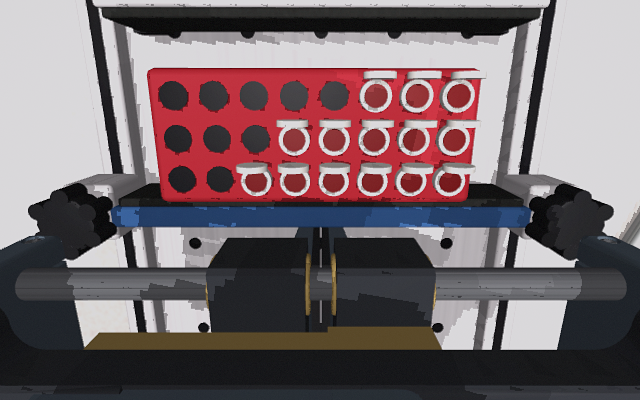

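```bash
python3 - <<'E'
from h import *
f=wcam(load('w9'))
a=np.radians(10.15);ex=np.array([np.cos(a),np.sin(a)])
for n,u,v,z in [('rackfar',315,69,151),('sprungtop',320,10,143),('sprungbot',320,32,113),('racknear',315,200,151)]:
    p=ray(f,u,v,z)[:2]; print(n,((p-f['ee_pos'][:2])@ex).round(1))
E
```

```text
rackfar 84.4
sprungtop 106.3
sprungbot 103.7
racknear 32.9
```

>>> {"method": "arm_command", "body": {
  "series": [0.0049,0.0009,0,0,0,0,0.0049,0.0009,0,0,0,0,0.0049,0.0009,0,0,0,0,0.0049,0.0009,0,0,0,0,0.0049,0.0009,0,0,0,0,0.0049,0.0009,0,0,0,0,0.0049,0.0009,0,0,0,0,0.0049,0.0009,0,0,0,0,0,0,0,0,0,0,0,0,0,0,0,0]
}}

```text
time_s: 15.95
ee_pos: [600.8, -136.1, 130.9]
ee_rot: [-180.0, -0.1, 10.2]
force: [-0.5, -0.6, -0.5]
gripper_width: 0.5
```

```bash
python3 - <<'E'
from h import *
save('wrist','w10'); print(env.state()['ee_pos'],env.state()['force'])
E
```

```text
[ 600.74688236 -136.07973172  130.96251601] [-0.26267774 -0.41909804 -0.69685659]
```

View pics/w10.png

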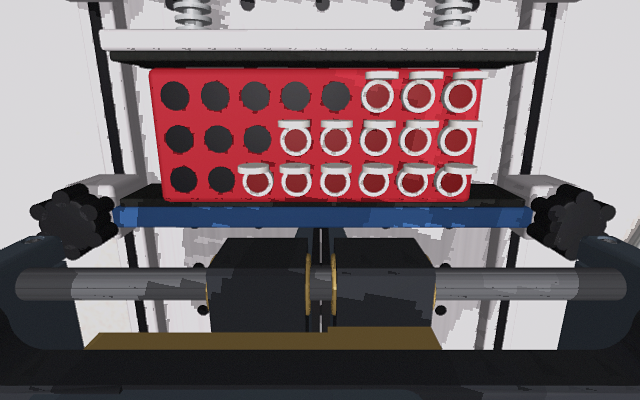

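The sprung bar is now only a few mm beyond the rack (row 52, against the rack's far edge at row 69), and the force is still about 0. I'll advance in small steps and watch the force.

>>> {"method": "arm_command", "body": {
  "series": [0.0049,0.0009,0,0,0,0,0.0049,0.0009,0,0,0,0,0.0025,0.0004,0,0,0,0,0,0,0,0,0,0,0,0,0,0,0,0]
}}

```text
time_s: 16.42
ee_pos: [605.0, -135.3, 131.0]
ee_rot: [-180.0, 0.0, 10.2]
force: [-2.5, -0.2, 1.8]
gripper_width: 0.2
```

>>> {"method": "arm_command", "body": {
  "series": [0.0025,0.0004,0,0,0,0,0.0025,0.0004,0,0,0,0,0,0,0,0,0,0,0,0,0,0,0,0]
}}

```text
time_s: 16.75
ee_pos: [606.6, -135.0, 131.0]
ee_rot: [-180.0, 0.1, 10.2]
force: [-4.8, 0.1, 3.0]
gripper_width: 0.2
```

>>> {"method": "arm_command", "body": {
  "series": [0.0025,0.0004,0,0,0,0,0.0025,0.0004,0,0,0,0,0,0,0,0,0,0,0,0,0,0,0,0]
}}

```text
time_s: 17.08
ee_pos: [608.2, -134.8, 130.9]
ee_rot: [-180.0, 0.1, 10.2]
force: [-5.6, 0.8, 3.4]
gripper_width: 0.7
```

>>> {"method": "arm_command", "body": {
  "series": [0.0025,0.0004,0,0,0,0,0.0025,0.0004,0,0,0,0,0.0025,0.0004,0,0,0,0,0,0,0,0,0,0,0,0,0,0,0,0,0,0,0,0,0,0]
}}

```text
time_s: 17.58
ee_pos: [610.2, -134.4, 131.0]
ee_rot: [-179.9, 0.2, 10.2]
force: [-7.6, 0.8, 4.5]
gripper_width: 0.4
```

```bash
python3 - <<'E'
from h import *
F=[]
for i in range(8): save('wrist','w11'); F.append(env.state()['force'])
F=np.array(F);print(F.mean(0),F.std(0),env.state()['ee_pos'])
E
```

```text
[-8.14456593  0.24294679  4.87606056] [0.46159492 0.28116576 0.33778841] [ 610.26398062 -134.4022397   130.98948326]
```

View pics/w11.png

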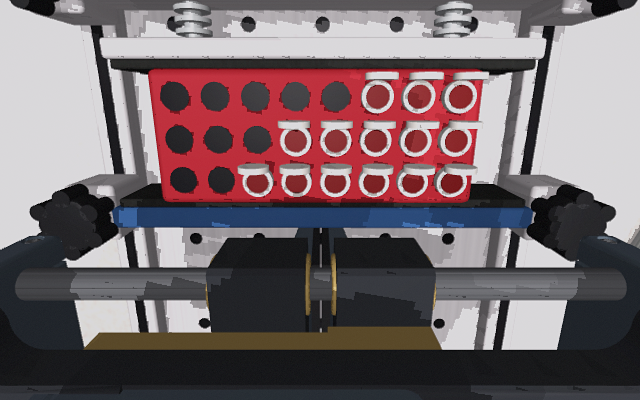

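>>> {"method": "arm_command", "body": {
  "series": [0.0025,0.0004,0,0,0,0,0.0015,0.0003,0,0,0,0,0,0,0,0,0,0,0,0,0,0,0,0,0,0,0,0,0,0,0,0,0,0,0,0,0,0,0,0,0,0,0,0,0,0,0,0]
}}

```text
time_s: 18.65
ee_pos: [611.3, -134.2, 131.0]
ee_rot: [-179.9, 0.3, 10.2]
force: [-10.1, -0.5, 5.8]
gripper_width: 0.5
```

```bash
python3 - <<'E'
from h import *
F=[];P=[]
for i in range(15): save('wrist','w12'); s=env.state();F.append(s['force']);P.append(s['ee_pos'])
F=np.array(F);print(F.mean(0),F.std(0),np.mean(P,0),np.std(P,0),s['time_s'])
save('top','t12');save('scene','s12')
t=cv2.imread('pics/t12.png');s=cv2.imread('pics/s12.png')
cv2.imwrite('pics/c12.png',cv2.resize(np.hstack([t[120:260,300:430],s[130:270,190:320]]),None,fx=3,fy=3,interpolation=2))
im=cv2.imread('pics/w12.png');cv2.imwrite('pics/c13.png',cv2.resize(im[0:110,90:560],None,fx=1.7,fy=1.7,interpolation=2))
E
```

```text
[-9.61066505 -0.05290915  5.89466143] [0.37861595 0.5016564  0.62555499] [ 611.28083657 -134.21060979  130.98756301] [0.0141617  0.00994143 0.01463404] 19.4
```

View pics/c13.png

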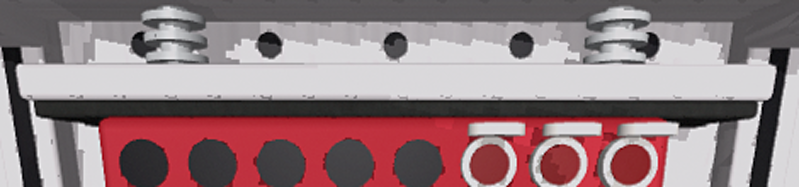

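View pics/c12.png

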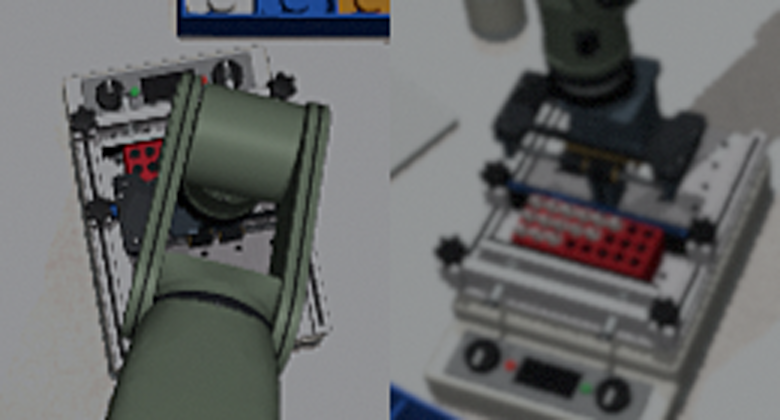

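```bash
python3 - <<'E'
from h import *
a=np.radians(10.15);ex=np.array([np.cos(a),np.sin(a)])
for n,u,v in [('w9',320,8.5),('w10',320,50.5),('w11',320,57),('w12',320,58.5)]:
    f=wcam(load(n)); g=cv2.cvtColor(cv2.imread('pics/'+n+'.png'),6)[:,300:340].mean(1)
    w=slice(4,75); d=-np.diff(g); i=4+int(np.argmax(d[w])); print(n,i,(ray(f,u,i+.5,143)[:2]@ex).round(1),(f['ee_pos'][:2]@ex).round(1))
E
```

```text
w9 67 637.4 551.8
w10 50 659.3 567.4
w11 58 666.0 577.0
w12 58 667.0 578.1
```

The sprung bar's edge has moved back about 7.7 mm since the force-free frame, while the force reading suggests about 10 mm. I'll nudge another 0.8 mm to centre it.

>>> {"method": "arm_command", "body": {
  "series": [0.002,0.0004,0,0,0,0,0,0,0,0,0,0,0,0,0,0,0,0,0,0,0,0,0,0,0,0,0,0,0,0,0,0,0,0,0,0,0,0,0,0,0,0,0,0,0,0,0,0]
}}

```text
time_s: 20.17
ee_pos: [611.8, -134.1, 131.0]
ee_rot: [-179.9, 0.3, 10.2]
force: [-10.0, -0.2, 6.2]
gripper_width: 0.3
```

```bash
python3 - <<'E'
from h import *
F=[];P=[]
for i in range(12): save('wrist','w13'); s=env.state();F.append(s['force']);P.append(s['ee_pos'])
F=np.array(F);print(F.mean(0),np.mean(P,0),np.std(P,0),s['time_s'])
a=np.radians(10.15);ex=np.array([np.cos(a),np.sin(a)])
f=wcam(load('w13'))
for v in (58.5,59.5,60.5):print(ray(f,320,v,143)[:2]@ex)
E
```

```text
[-10.15279818  -0.33812395   6.53294767] [ 611.82653208 -134.11416756  130.99170518] [0.0074031  0.01128658 0.01481461] 20.7667
667.5675662385206
667.1979623837831
666.8278216530323
```

View pics/w13.png

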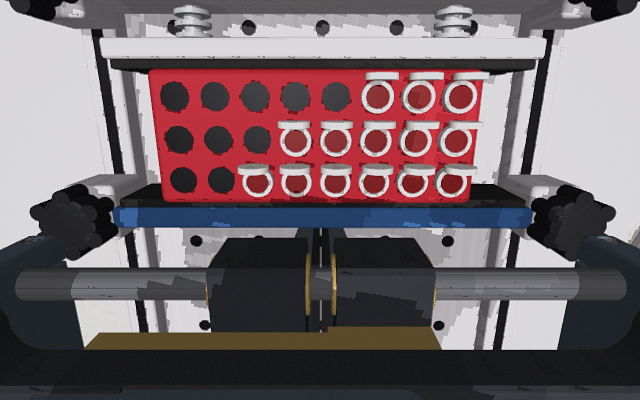

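The rack is level, square and central, the fingers touch only the bar, and everything is steady. I'm handing in.

```bash
python3 -c "
from workcell import env
print(env.job_done())"
```

```text
the job is handed in; nothing more can be done
None
```

The middle-sized red rack is clamped between the bars, with the arm still holding a steady push on the clamp bar so you can tighten the knobs. I handed the job in at about 20.8 s of the 56 s allowed; it reports no verdict.

- **Placing:** I gripped the rack across its 54 mm width and carried it level. I lowered it until it touched the platform and let go, about 1 mm off midway between the rails and square to the bars.
- **Pushing:** I slid the clamp bar with the closed fingers on its back face, about 2 mm from its middle, so both knobs stay free.
- **Last readings:** The push along the platform was about 10 N and steady, with the arm at rest to within 0.02 mm. In the last wrist picture the rack was level, square to the bars and clear of the fingers.
- **Sprung bar, where two checks disagree:** From the force, less an assumed friction of about 1.3 N, it is pressed back about 10 to 11 mm. From the edge shift in the pictures it is about 8 mm. Both are inside the allowed 5.5 to 14.5 mm and well short of the stop.
- **Also seen:** The fingers press down on the bar with about 6.5 N as well. I saw no sign of anything else on the bench being touched, though I did not measure those positions again at the end.

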